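Pack the welding fixture's arm with spacers until snug, then lock it

ROBOT

A 6-joint arm with a two-finger parallel gripper is mounted at the origin on the work surface. World frame = base frame: x ahead of the robot, y to its left, z up, the work surface at z = 0. Lengths are in m, angles in rad, forces in N, time in s.
With the tool pointing down it reaches from about 0.275 to 0.875 m from the base axis. Payload 12.5 kg.
Tool frame: the origin (TCP) lies on the centre line of the jaws, within the pads' length; the fingertips stand r.finger_overhang ahead of it and the grasp point (between the pads) lies 3 mm ahead of it (r.finger_overhang is the distance from the TCP to the fingertips, in m); z points along the fingers, y is the direction in which the jaws open and shut (so a half turn about z gives the same grasp; the last joint's range is limited). The gripper opens to 85 mm and grips with 20 to 120 N. Pads are 22 mm wide; open, the fingers measure 114 mm over their backs; the gripper's body (76 mm by 85 mm) begins 54 mm behind the grasp point. The pads swing forward as they close: fully open they stand 13 mm farther back than shut.
Start: joints at [1.18, 0.351, 1.652, -0, 1.139, -0.085], TCP at [0.166, 0.524, 0.253] pointing down, gripper open.
Joint ranges: [-2.75, 2.75], [-0.79, 2.1], [0.01, 2.65], [-1.57, 4.71], [0.07, 3.14], [-2.87, 2.87]. Speed limits (rad/s): [2.22, 2.22, 2.79, 3.14, 3.14, 3.14].

INTERFACE

Orientations are given as a unit quaternion [x, y, z, w].
In Python, from cell import r, optics gives the robot as it stands. The module is installed in compiled form; this text tells all that it offers. Calls block until the motion is done:
- r.move_to(position, orientation): joint-space move of the TCP to a pose.
- r.move_linear(position, rot=None, vel=0.15): straight line of the TCP; rot=None keeps the orientation; vel is the mean speed in m/s.
- r.set_joints(angles): joint-space move.
- r.set_gripper(opening, squeeze=None): opening from 0.0 (shut) to 1.0 (fully open); squeeze is the grip in N (None keeps the last); returns when the fingers have stopped.
- r.sleep(seconds).
- r.inverse_kinematics(position, orientation): joint angles nearest the present ones, or None.
- optics.get_image(name): name is "scene" or "top" or "wrist"; returns a dict with "pixels" (420x560x3 uint8, red, green, blue), "depth" (420x560 float32, m along the optical axis (not along the pixel's ray), 0 where there is no reading), "fx", "fy", "cx", "cy" (pixels), "camera_from_world" (4x4, takes a point from world to camera coordinates); the wrist camera has in their place "mount" (4x4, takes a point from camera to tool coordinates, whose origin is the TCP and whose axes are the flange's). Camera axes: x right, y down, z forward; pixel columns grow to the right and rows downward; lengths in m; the calibration is good to about 2 mm. A picture is of the moment at which its call begins: read the wrist's pose just before it.
A pose or a line that the arm cannot do raises r.PlanningError and nothing moves.
- r.hand_in(): hands the job in, once; it reports no verdict.
Readings, each from a call of its own:
- r.current_t(): time.
- r.current_q(): joint angles.
- r.current_qvel(): joint speeds.
- r.current_effort(): joint torques, N m.
- r.current_tool_pos(): TCP position.
- r.current_ee_rot(): TCP orientation.
- r.current_contact_force(): force on the tool from outside, world axes, zero at the start.
- r.current_torque(): the same for the moment, N m.
- r.current_opening(): opening from 0.0 (shut) to 1.0 (fully open).
Only numpy, scipy, OpenCV 4.12 (cv2) and the standard library are available. Lean on these libraries where they do the work, as an engineer would, in place of code of your own. Each camera call takes 0.05 s, during which the arm holds its last target.

TASK

Pack the gap under the yellow floating arm of the welding fixture: slide the tabbed spacers in flat, one on top of another and fully home against the grey post, until the packing is snug, that is until it just carries the arm, with no more spacers than that needs. Then push the red lock knob fully down. Leave unused spacers on the rack and do not disturb the offcut, flap disc, pliers and spray can lying about.

Things in the scene. Friction and masses are not known exactly. Their poses are not given: they have to be found in the camera images.
- seat_stop (a point): Packing seat of the fixture: flat steel pad 72 mm deep, 52 mm wide on a brass jack screw; how high it stands (43 to 56 mm) varies. This point is on its top face, mid-width, at the far end where the pad meets the grey post's flat stop face. Its x axis points into the gap (the way spacers slide in, into the post), y across, z up.
- bar_edge (a point): Yellow floating arm, 84 mm wide, 18 mm thick over the seat, overhanging it from the post. Its flat underside runs 30 mm out from the stop face; this point is at mid-width on the outer end of that flat. From here the underside is bevelled, rising 13 mm over the next 30 mm, so a spacer pushed in can lift the arm. The nose ends 60 mm from the stop face. The gap is this point's height above seat_stop: 10 to 22.5 mm at the start. Axes as seat_stop.
- float_bar (a joint): Height (m) of the yellow arm above its rest; 0 = hanging on its own rest, up to 0.014 = top stop. It weighs 0.3 kg and slides freely up and down, so the packing carries it once it is lifted at all. Pushing a spacer under it takes about 5 to 15 N.
- knob_top (a point): Top centre of the red push-pull lock knob (36 mm across, 22 mm tall, vertical stem) on top of the grey post (60 mm wide, 50 mm deep, 120 mm tall). The knob's axis stands 25 mm behind the stop face; this point is about 168 mm above the table when fully out, 150 mm when pushed home.
- lock_knob (a joint): Travel (m) of the lock knob: 0 = pulled out, grows as it is pushed down, 0.018 = fully in. It takes about 4 to 6 N to move and stays where it is left.
- shim_a_mid (a point): Tabbed aluminium spacer 8 mm thick, 130 mm long, 0.12 to 0.21 kg, lying flat; all four are alike. This is the centre of its length, half-way up. x points from tab to leading edge: plate 60 mm wide from x = -5 to +65 mm, tab 28 mm wide from x = -65 to -5 mm with a round orange end (grip it across its width about x = -37 mm). Starts on the blue rack (24 mm high), tab overhanging in the air.
- shim_a: The same spacer; origin at mid-length on its underside (4 mm below the point above). Grip it with the very fingertips, not reaching below its underside: deeper fingers strike the tab of a spacer lying under it.
- shim_b_mid (a point): Tabbed aluminium spacer 8 mm thick, 130 mm long, 0.12 to 0.21 kg, lying flat; all four are alike. This is the centre of its length, half-way up. x points from tab to leading edge: plate 60 mm wide from x = -5 to +65 mm, tab 28 mm wide from x = -65 to -5 mm with a round orange end (grip it across its width about x = -37 mm). Starts on the blue rack (24 mm high), tab overhanging in the air.
- shim_b: The same spacer; origin at mid-length on its underside (4 mm below the point above). Grip it with the very fingertips, not reaching below its underside: deeper fingers strike the tab of a spacer lying under it.
- shim_c_mid (a point): Tabbed aluminium spacer 8 mm thick, 130 mm long, 0.12 to 0.21 kg, lying flat; all four are alike. This is the centre of its length, half-way up. x points from tab to leading edge: plate 60 mm wide from x = -5 to +65 mm, tab 28 mm wide from x = -65 to -5 mm with a round orange end (grip it across its width about x = -37 mm). Starts on the blue rack (24 mm high), tab overhanging in the air.
- shim_c: The same spacer; origin at mid-length on its underside (4 mm below the point above). Grip it with the very fingertips, not reaching below its underside: deeper fingers strike the tab of a spacer lying under it.
- shim_d_mid (a point): Tabbed aluminium spacer 8 mm thick, 130 mm long, 0.12 to 0.21 kg, lying flat; all four are alike. This is the centre of its length, half-way up. x points from tab to leading edge: plate 60 mm wide from x = -5 to +65 mm, tab 28 mm wide from x = -65 to -5 mm with a round orange end (grip it across its width about x = -37 mm). Starts on the blue rack (24 mm high), tab overhanging in the air.
- shim_d: The same spacer; origin at mid-length on its underside (4 mm below the point above). Grip it with the very fingertips, not reaching below its underside: deeper fingers strike the tab of a spacer lying under it.
- flap_disc: Bystander: orange flap disc, 115 mm across; leave it where it is.
- pliers: Bystander: red-handled pliers, 130 mm long; leave it where it is.
- offcut: Bystander: steel offcut plate 80 x 60 x 10 mm; leave it where it is.
- spray: Bystander: blue spray can 66 mm across, 200 mm tall; leave it where it is.
Mind the look-alikes: they are no part of the job. Of the things that look like the part that bears bar_edge, the largest one is meant.

How it is judged:
By the outcome, as a careful person would: the job done as asked, in the order asked, and still so for the second after the job is handed in, with the robot touching nothing.
It also fails if it takes over 72 s, if anything falls off the work surface, if the arm or the gripper's body presses on something with over 40 N, if the wrist force passes 120 N, or if a joint passes its speed limit or range.

## Working session

There is one attempt and no reset: what is moved stays moved. The work goes in short steps, each a Python script; the robot and the scene stay as the last script left them, time stands still between calls to the robot, and variables do not carry over. Pictures are saved under pics/ and viewed, and the job is handed in when it is done.

```bash
mkdir -p pics; ls; cat > h.py <<'E'
from cell import r, optics
import numpy as np, cv2
def snap(n,fn):
    im=optics.get_image(n)
    cv2.imwrite(f'pics/{fn}.png',cv2.cvtColor(im['pixels'],cv2.COLOR_RGB2BGR))
    np.savez(f'pics/{fn}.npz',**{k:v for k,v in im.items()})
    return im
def world(d,u,v,z=None):
    Z=float(d['depth'][int(round(v)),int(round(u))]) if z is None else z
    p=np.array([(u-d['cx'])/d['fx']*Z,(v-d['cy'])/d['fy']*Z,Z,1])
    return (np.linalg.inv(d['camera_from_world'])@p)[:3]
def cloud(d):
    h,w=d['depth'].shape
    u,v=np.meshgrid(np.arange(w),np.arange(h)); Z=d['depth']
    P=np.stack([(u-d['cx'])/d['fx']*Z,(v-d['cy'])/d['fy']*Z,Z,np.ones_like(Z)],-1)
    return (P@np.linalg.inv(d['camera_from_world']).T)[...,:3]
def crop(fn,x0,y0,x1,y1,s,out):
    im=cv2.imread(f'pics/{fn}.png')[y0:y1,x0:x1]
    cv2.imwrite(f'pics/{out}.png',cv2.resize(im,None,fx=s,fy=s,interpolation=cv2.INTER_CUBIC))
E
python3 - <<'E'
from h import *
for n in ['scene','top','wrist']: snap(n,n+'0')
print(r.current_t(),r.finger_overhang,r.current_ee_rot(),r.current_tool_pos())
E
```

```text
pics
0.15 0.022 [ 1.52316464e-01  9.88331676e-01 -4.23048551e-04 -1.18040632e-04] [0.165457   0.52427763 0.2528785 ]
```

View pics/scene0.png

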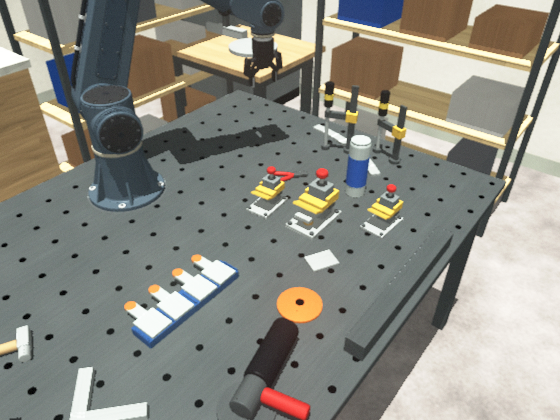

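View pics/top0.png

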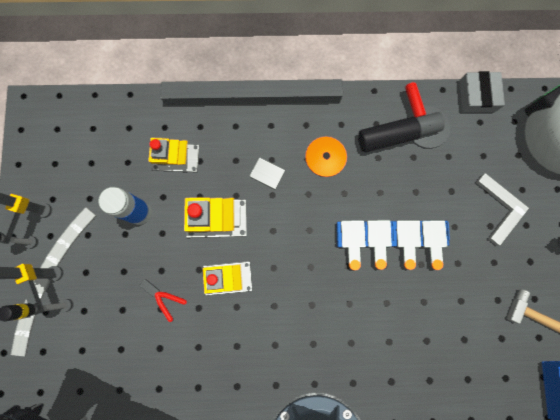

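View pics/wrist0.png

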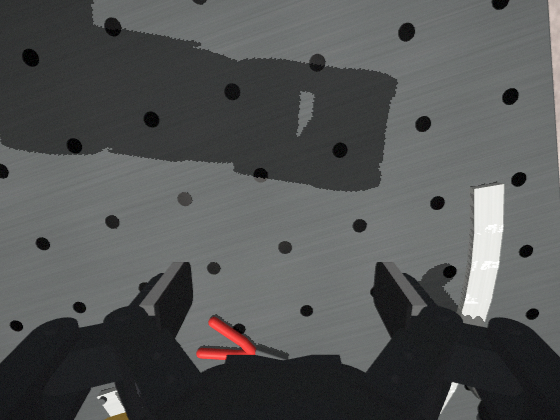

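The scene shows three look-alike fixtures. In the top view they are at (175,153), (212,216) and (228,278), and in the scene view at (385,208), (315,203) and (268,192). The middle one, top (212,216), is the largest. The four spacers are on the rack at top (350–440, 235), with their orange tabs pointing toward the robot.

```bash
python3 - <<'E'
from h import *
crop('top0',130,120,270,310,4,'top0c')
im=cv2.imread('pics/top0c.png');cv2.imwrite('pics/top0c.png',cv2.resize(im,(442,600)))
crop('scene0',230,150,420,270,4,'scene0c')
crop('top0',325,205,460,285,5,'top0r')
d=np.load('pics/top0.npz');C=cloud(d)
print(d['fx'],np.linalg.inv(d['camera_from_world'])[:3])
for u,v in [(195,211),(228,218),(241,218),(241,205),(155,145),(212,279),(354,265),(380,265),(409,265),(437,265),(352,232),(378,232),(407,232),(435,232),(266,173),(326,156),(112,200)]:
  print((u,v),C[v,u].round(4))
d=np.load('scene0.npz') if 0 else np.load('pics/scene0.npz');print(d['fx'],np.linalg.inv(d['camera_from_world'])[:3,3])
E
```

```text
428.29269544387296 [[-0.02446256 -0.98704962  0.15853904  0.43006258]
 [-0.99951598  0.02109962 -0.02286091  0.08334339]
 [ 0.01921974 -0.15902154 -0.98708802  1.16362629]]
(195, 211) [0.584  0.2789 0.1661]
(228, 218) [0.5779 0.2123 0.0766]
(241, 218) [0.5855 0.1846 0.0152]
(241, 205) [0.6217 0.1847 0.0117]
(155, 145) [0.7583 0.3872 0.1283]
(212, 279) [0.4255 0.2447 0.1265]
(354, 265) [ 0.4523 -0.1122  0.0317]
(380, 265) [ 0.4506 -0.1809  0.0314]
(409, 265) [ 0.4488 -0.2572  0.0327]
(437, 265) [ 0.4471 -0.3337  0.0263]
(352, 232) [ 0.5395 -0.1115  0.0297]
(378, 232) [ 0.5375 -0.18    0.0339]
(407, 232) [ 0.5359 -0.2581  0.032 ]
(435, 232) [ 0.5342 -0.3331  0.0324]
(266, 173) [0.7104 0.1154 0.0086]
(326, 156) [ 0.7555 -0.0526  0.0092]
(112, 200) [0.6083 0.4602 0.1989]
481.91004934513205 [ 1.22046081 -0.73458986  0.93030791]
```

```bash
sleep 1; ls pics
```

```text
scene0.npz
scene0.png
scene0c.png
top0.npz
top0.png
top0c.png
top0r.png
wrist0.npz
wrist0.png
```

View pics/top0c.png

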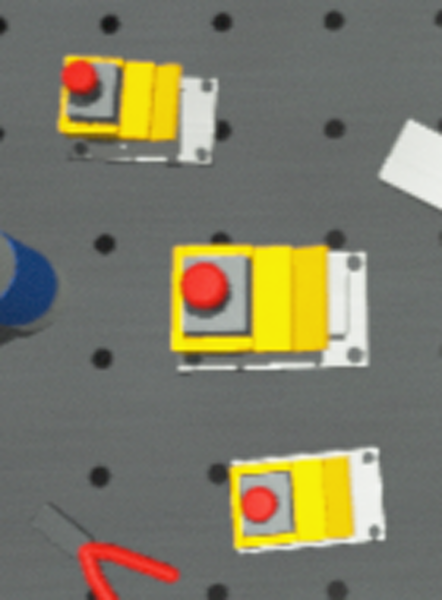

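View pics/scene0c.png

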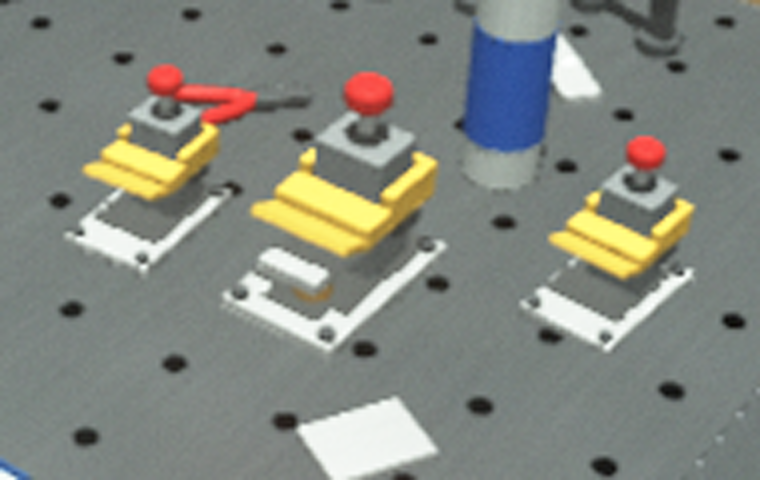

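View pics/top0r.png

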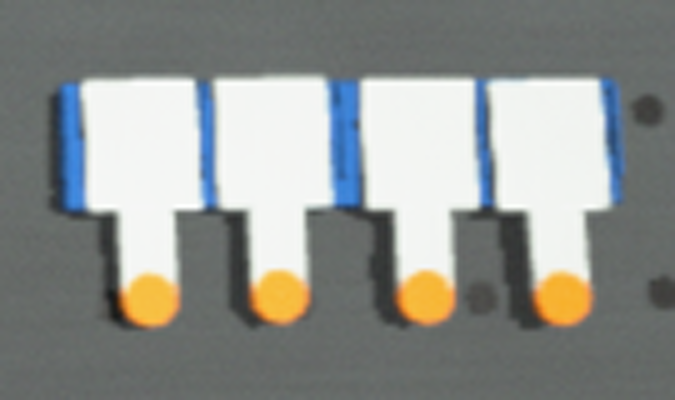

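The middle fixture at top (212,216) is the one meant. It is the largest, and only it has a seat pad on a brass jack; the two others are empty. Its nose faces world −y and its post is on the +y side. Next I'll measure heights and poses.

```bash
python3 - <<'E'
from h import *
for n in ['top0','scene0']:
    d=np.load(f'pics/{n}.npz');C=cloud(d);px=d['pixels'].astype(int);R,G,B=px[...,0],px[...,1],px[...,2]
    yel=(R>150)&(G>120)&(B<90)&(abs(C[...,0]-0.58)<.07)&(abs(C[...,1]-0.25)<.09)
    P=C[yel]
    print(n,'yellow',len(P))
    for lo in np.arange(0.16,0.34,0.01):
        m=(P[:,1]>=lo)&(P[:,1]<lo+.01)
        if m.sum()>5: print(round(lo,3),m.sum(),np.percentile(P[m,2],[10,50,90]).round(4),P[m,0].min().round(4),P[m,0].max().round(4))
    tab=C[(abs(C[...,0]-0.45)<.03)&(abs(C[...,1]+0.02)<.06)]
    print('table z',np.median(tab[:,2]),tab[:,2].std())
    w=(px.min(-1)>150)&(abs(C[...,0]-0.58)<.06)&(C[...,1]>.15)&(C[...,1]<.21)
    P=C[w]; print('white z hist',np.histogram(P[:,2],bins=np.arange(0,.1,.005)))
    m=P[:,2]>.03; print('seat',P[m].mean(0),np.percentile(P[m],[2,98],axis=0),P[m,2].std(),m.sum())
E
```

```text
top0 yellow 1077
0.19 20 [0.0806 0.0834 0.0859] 0.5484 0.6282
0.2 132 [0.0783 0.0811 0.084 ] 0.5462 0.6291
0.21 108 [0.0742 0.0773 0.0803] 0.5471 0.6297
0.22 155 [0.071  0.0754 0.084 ] 0.5456 0.6444
0.23 135 [0.08   0.083  0.0851] 0.5455 0.6451
0.24 134 [0.08   0.0826 0.0855] 0.5456 0.63
0.25 118 [0.0799 0.084  0.0893] 0.5455 0.6295
0.26 34 [0.088  0.0952 0.0979] 0.5462 0.6283
0.27 38 [0.0829 0.0944 0.097 ] 0.5454 0.6483
0.28 37 [0.0828 0.0936 0.0957] 0.5454 0.6484
0.29 37 [0.0521 0.094  0.0967] 0.5455 0.6493
0.3 36 [0.0456 0.0945 0.0971] 0.547 0.6492
0.31 91 [0.0923 0.0946 0.0971] 0.5454 0.6291
table z -0.0012299101412720503 0.002278395172641527
white z hist (array([  2,  91, 158,  14,   0,   0,   0,   0,   6,  41,  69,   2,   0,
         0,   0,  19,   9,   0,   0]), array([0.   , 0.005, 0.01 , 0.015, 0.02 , 0.025, 0.03 , 0.035, 0.04 ,
       0.045, 0.05 , 0.055, 0.06 , 0.065, 0.07 , 0.075, 0.08 , 0.085,
       0.09 , 0.095]))
seat [0.58761884 0.19188612 0.05582269] [[0.56097159 0.1842673  0.04391927]
 [0.61674649 0.19718386 0.08140918]] 0.011508383021754498 146
scene0 yellow 179
0
[... 219 characters left out ...]
3
0.27 11 [0.0602 0.08   0.0887] 0.6225 0.6311
0.28 14 [0.0703 0.0802 0.0894] 0.6274 0.6327
0.29 12 [0.0664 0.0728 0.0863] 0.6259 0.6305
0.3 12 [0.0695 0.0809 0.0907] 0.626 0.6311
0.31 8 [0.0711 0.0803 0.0918] 0.6142 0.6315
table z -6.70735518654153e-05 0.0020166192683584187
white z hist (array([ 10,  51, 151,  20,   0,   0,   0,   0,   3,  24,  60,   4,   0,
         0,   0,   0,   0,   0,   0]), array([0.   , 0.005, 0.01 , 0.015, 0.02 , 0.025, 0.03 , 0.035, 0.04 ,
       0.045, 0.05 , 0.055, 0.06 , 0.065, 0.07 , 0.075, 0.08 , 0.085,
       0.09 , 0.095]))
seat [0.58889686 0.19239174 0.05109782] [[0.56216235 0.18289665 0.04400513]
 [0.61291645 0.20353312 0.05553243]] 0.002817427216790374 91
```

```bash
python3 - <<'E'
from h import *
d=np.load('pics/wrist0.npz');print(d['mount'].round(4),d['fx'],d['cx'],d['cy'])
Z=d['depth'];print(Z[300,175],Z[300,385],Z[270,185],Z[330,160])
from scipy.spatial.transform import Rotation as Ro
# candidate look poses: straight above fixture nose; and oblique from -y side
def q(R): return Ro.from_matrix(R).as_quat()
for th in [0,90,180,-90]:
    R=Ro.from_euler('z',th,degrees=True).as_matrix()@np.diag([1,-1,-1.])
    for p in [(0.5875,0.1,0.2),(0.47,-0.11,0.2)]:
        print(th,p,r.inverse_kinematics(list(p),q(R)))
E
```

```text
[[-4.000e-04 -9.591e-01 -2.829e-01  7.140e-02]
 [ 1.000e+00 -7.000e-04  9.000e-04  4.000e-04]
 [-1.100e-03 -2.829e-01  9.591e-01 -1.204e-01]
 [ 0.000e+00  0.000e+00  0.000e+00  1.000e+00]] 307.93326068737576 282.69709937001664 210.47435607504138
0.1234421 0.12823813 0.13400295 0.084055066
0 (0.5875, 0.1, 0.2) [ 9.04908518e-02  4.90351554e-01  1.58063684e+00 -4.44089210e-16
  1.07060426e+00  1.66128718e+00]
0 (0.47, -0.11, 0.2) [-3.26387029e-01  2.97522223e-01  1.87593471e+00 -4.44089210e-16
  9.68135718e-01  1.24440930e+00]
90 (0.5875, 0.1, 0.2) [ 9.04908518e-02  4.90351554e-01  1.58063684e+00 -4.44089210e-16
  1.07060426e+00  9.04908518e-02]
90 (0.47, -0.11, 0.2) [-3.26387029e-01  2.97522223e-01  1.87593471e+00 -4.44089210e-16
  9.68135718e-01 -3.26387029e-01]
180 (0.5875, 0.1, 0.2) [ 9.04908518e-02  4.90351554e-01  1.58063684e+00 -4.44089210e-16
  1.07060426e+00 -1.48030547e+00]
180 (0.47, -0.11, 0.2) [-3.26387029e-01  2.97522223e-01  1.87593471e+00 -4.44089210e-16
  9.68135718e-01 -1.89718336e+00]
-90 (0.5875, 0.1, 0.2) None
-90 (0.47, -0.11, 0.2) [-3.26387029e-01  2.97522223e-01  1.87593471e+00 -4.44089210e-16
  9.68135718e-01  2.81520562e+00]
```

```bash
cat >> h.py <<'E'
from scipy.spatial.transform import Rotation as Ro
def Q(th): return Ro.from_matrix(Ro.from_euler('z',th,degrees=True).as_matrix()@np.diag([1,-1,-1.])).as_quat()
def wsnap(fn):
    p=np.array(r.current_tool_pos());q=np.array(r.current_ee_rot())
    im=optics.get_image('wrist')
    T=np.eye(4);T[:3,:3]=Ro.from_quat(q).as_matrix();T[:3,3]=p
    im['camera_from_world']=np.linalg.inv(T@im['mount'])
    im['tool']=T
    cv2.imwrite(f'pics/{fn}.png',cv2.cvtColor(im['pixels'],cv2.COLOR_RGB2BGR))
    np.savez(f'pics/{fn}.npz',**im)
    return im
E
python3 - <<'E'
from h import *
r.move_to([0.5165,0.215,0.21],Q(0))
r.set_gripper(0.45)
wsnap('w1')
print(r.current_t(),r.current_tool_pos(),r.current_opening(),r.finger_overhang,r.current_q())
r.move_to([0.44,-0.22,0.16],Q(0))
wsnap('w2')
print(r.current_t(),r.current_tool_pos(),r.current_q())
E
```

```text
2.4417 [0.51647659 0.21503516 0.21000484] 0.4487008773350986 0.022 [ 3.11308917e-01  4.15936950e-01  1.67122965e+00 -6.74772888e-07
  1.05441845e+00  1.88197616e+00]
4.125 [ 0.44046138 -0.21936302  0.16010139] [-5.56750485e-01  3.72861292e-01  1.88617224e+00  1.01366636e-04
  8.82334559e-01  1.01289889e+00]
```

View pics/w1.png

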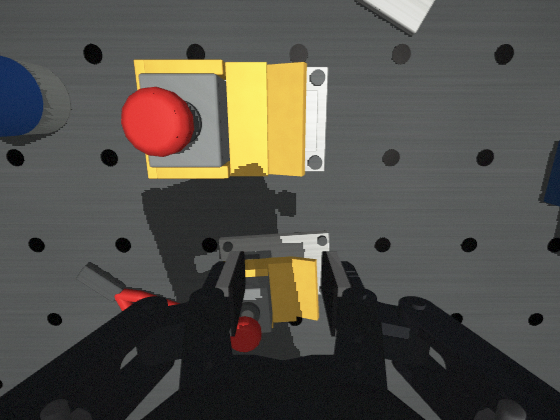

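View pics/w2.png

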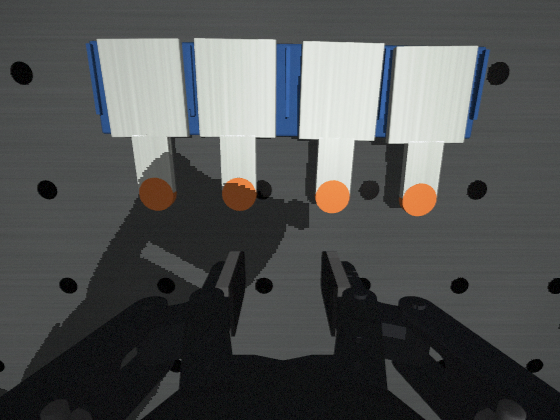

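w1 shows the fixture with its knob at (157,121), the bar edge line at x≈267 px, the nose at x≈305 px, and the seat and base at (316,120). w2 shows all four shims, with orange tab ends at (157,194), (239,194), (333,196) and (419,199).

```bash
cat >> h.py <<'E'
def onplane(d,uv,z):
    M=np.linalg.inv(d['camera_from_world']); uv=np.atleast_2d(uv).astype(float)
    dr=np.c_[(uv[:,0]-d['cx'])/d['fx'],(uv[:,1]-d['cy'])/d['fy'],np.ones(len(uv))]@M[:3,:3].T
    o=M[:3,3]; return o+dr*((z-o[2])/dr[:,2])[:,None]
E
python3 - <<'E'
from h import *
d=dict(np.load('pics/w2.npz'));C=cloud(d);px=d['pixels'].astype(int)
hsv=cv2.cvtColor(d['pixels'],cv2.COLOR_RGB2HSV)
m=((hsv[...,1]<40)&(hsv[...,2]>100)).astype(np.uint8); m[145:]=0
# plates: depth-based check
n,lab,st,cen=cv2.connectedComponentsWithStats(m)
org=((hsv[...,0]<18)&(hsv[...,1]>150)&(hsv[...,2]>60)).astype(np.uint8); org[240:]=0
no,lo,so,co=cv2.connectedComponentsWithStats(org)
O=[]
for i in range(1,no):
    if so[i,4]>200:
        O.append(onplane(d,co[i],0.032)[0]); print('orange',co[i].round(1),O[-1].round(4),so[i,4])
for i in range(1,n):
    if st[i,4]>2000:
        sel=(lab==i)
        ys,xs=np.nonzero(sel)
        rowtop=ys.min()
        # plate rows: width > 60 px
        w=sel.sum(1); rows=np.where(w>60)[0]
        P=onplane(d,np.c_[xs,ys],0.032)
        P=P[np.isin(ys,rows)]
        rect=cv2.minAreaRect((P[:,:2]*1e4).astype(np.float32))
        zmed=np.median(C[...,2][sel])
        c=np.array(rect[0])/1e4
        o=min(O,key=lambda o:abs(o[1]-c[1]))
        ang=np.degrees(np.arctan2(c[1]-o[1],c[0]-o[0]))
        print('plate',c.round(4),np.round(np.array(rect[1])/1e4,4),round(rect[2],2),'z',zmed,'yaw from orange',round(ang,2),'dist',np.hypot(*(c-o[:2])))
# finger tips
T=d['tool'];Pt=(C.reshape(-1,3)-T[:3,3])@T[:3,:3]; Pt=Pt.reshape(C.shape)
mm=(d['depth']>0)&(d['depth']<0.2)&(abs(Pt[...,0])<.03)&(abs(Pt[...,1])<.05)
for s in (-1,1):
    q=Pt[mm&(Pt[...,1]*s>0.005)]; print('finger',len(q),np.percentile(q[:,2],[90,97,99,99.8]),np.percentile(abs(q[:,1]),[1,5]), q[:,0].max())
E
```

```text
orange [156.3 194. ] [ 0.454  -0.1143  0.032 ] 898
orange [238.7 194. ] [ 0.454  -0.1825  0.032 ] 875
orange [332.  196.6] [ 0.4518 -0.2599  0.032 ] 858
orange [418.4 199.7] [ 0.4493 -0.3318  0.032 ] 881
plate [ 0.5352 -0.1141] [0.0691 0.0603] 0.25 z 0.031861225279724764 yaw from orange 0.18 dist 0.08119497905958042
plate [ 0.5349 -0.1837] [0.0597 0.0693] 89.03 z 0.031813592994552276 yaw from orange -0.84 dist 0.08085830950977275
plate [ 0.5328 -0.2621] [0.06   0.0695] 88.65 z 0.03173380705834156 yaw from orange -1.61 dist 0.08100049513001224
plate [ 0.5303 -0.3315] [0.0687 0.0601] 0.49 z 0.03169598285153333 yaw from orange 0.2 dist 0.08107077530200542
finger 18955 [-0.02174059  0.00210116  0.01157452  0.01721067] [0.0057232  0.00846215] 0.02167703011332691
finger 19442 [-0.02242626  0.00158605  0.01161942  0.01726936] [0.00573208 0.00833999] 0.021690138983171767
```

```bash
python3 - <<'E'
from h import *
d=dict(np.load('pics/w1.npz'));C=cloud(d)
hsv=cv2.cvtColor(d['pixels'],cv2.COLOR_RGB2HSV)
# heights: flat bar patch, seat, base, post top, table
for n,(x0,y0,x1,y1) in dict(flat=(233,70,262,165),bevel1=(272,72,300,168),seat=(307,95,316,142),posttop=(205,85,218,150),table=(340,80,380,140),collar=(145,63,215,70)).items():
    z=C[y0:y1,x0:x1,2]; print(n,np.median(z).round(4),z.mean().round(4),z.std().round(4),z.size)
crop('w1',125,50,335,190,3.8,'w1c')
for u in range(303,330,1): print(u,np.median(C[100:140,u,2]).round(4),C[100:140,u,1].mean().round(4), d['pixels'][100:140,u].mean(0).round(0))
E
```

```text
flat 0.0838 0.0845 0.0133 2755
bevel1 0.0798 0.0817 0.0222 2688
seat 0.0521 0.0527 0.0135 423
posttop 0.1198 0.12 0.0073 845
table -0.0003 0.001 0.0202 2400
collar 0.0958 0.0968 0.015 490
303 0.0832 0.1999 [203. 160.  68.]
304 0.0813 0.199 [195. 154.  66.]
305 0.079 0.198 [210. 182. 113.]
306 0.0521 0.1954 [237. 235. 228.]
307 0.052 0.1945 [240. 241. 238.]
308 0.0521 0.1936 [241. 241. 239.]
309 0.0521 0.1928 [241. 242. 239.]
310 0.0522 0.1925 [242. 242. 239.]
311 0.052 0.191 [242. 242. 239.]
312 0.0519 0.1902 [242. 242. 240.]
313 0.052 0.1893 [242. 243. 240.]
314 0.0522 0.1885 [242. 243. 240.]
315 0.0521 0.1876 [243. 244. 241.]
316 0.0521 0.1867 [231. 232. 229.]
317 0.0123 0.1826 [218. 219. 215.]
318 0.0115 0.1805 [235. 236. 232.]
319 0.0118 0.1796 [238. 238. 235.]
320 0.0118 0.1795 [238. 239. 236.]
321 0.012 0.1786 [239. 239. 236.]
322 0.0117 0.1776 [239. 239. 236.]
323 0.0117 0.1756 [239. 239. 236.]
324 0.0118 0.1756 [239. 240. 237.]
325 0.0114 0.1733 [204. 205. 202.]
326 -0.0003 0.1712 [126. 128. 126.]
327 -0.0002 0.17 [93. 95. 94.]
328 -0.0003 0.169 [92. 95. 94.]
329 -0.0002 0.168 [92. 95. 94.]
```

View pics/w1c.png

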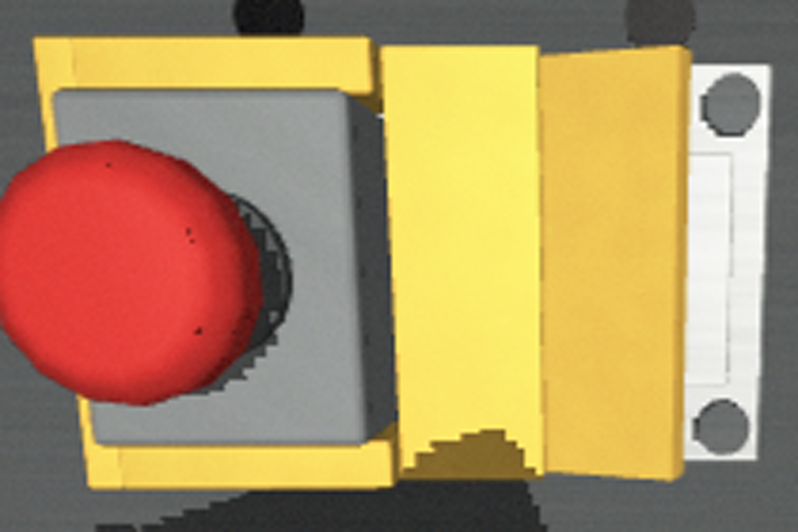

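```bash
python3 - <<'E'
from h import *
d=dict(np.load('pics/w1.npz'))
f=lambda a:np.array(a)/3.8+np.array([125,50])-0.37
for n,a,b,z in [('base',(771,65),(757,460),.0118),('seat',(731,155),(726,384),.0521),('notch',(539,45),(545,475),.084),('posttop',(346,93),(363,440),.12),('bar flat left side corner',(382,45),(400,478),.084)]:
    P=onplane(d,[f(a),f(b)],z); v=P[0]-P[1]
    print(n,P.round(4).tolist(),'len',np.linalg.norm(v).round(4),'mid',P.mean(0).round(4),'yaw of edge from x',np.degrees(np.arctan2(v[1],v[0])).round(2))
# long edge of bar: along y, z .084 
C=cloud(d);hsv=cv2.cvtColor(d['pixels'],cv2.COLOR_RGB2HSV)
# cross-check table holes? knob ellipse
m=((hsv[...,0]<8)|(hsv[...,0]>172))&(hsv[...,1]>150)&(hsv[...,2]>80); m[230:]=False
c,rad=cv2.minEnclosingCircle(np.argwhere(m)[:,::-1].astype(np.float32)); P=C[m]; t=P[P[:,2]>.165]; print('knob',c,rad,P[:,2].max(),t.mean(0),len(t),'range',np.percentile(t,[1,99],axis=0))
# line fit of bar flat region & post by depth mask
flat=(abs(C[...,2]-.084)<.003); flat[230:]=False
w=flat&(C[...,1]>.228)&(C[...,1]<.25)&(C[...,0]>.5)
rect=cv2.minAreaRect((C[w][:,:2]*1e4).astype(np.float32)); print('flat',rect)
b=(abs(C[...,2]-.0118)<.003); b[230:]=False; b&=(C[...,1]<.185)&(C[...,1]>.16)&(C[...,0]>.5)
print('base',cv2.minAreaRect((C[b][:,:2]*1e4).astype(np.float32)))
p=(abs(C[...,2]-.12)<.003); p[230:]=False
print('post',cv2.minAreaRect((C[p][:,:2]*1e4).astype(np.float32)))
E
```

```text
base [[0.6373, 0.1731, 0.0118], [0.5383, 0.1729, 0.0118]] len 0.099 mid [0.5878 0.173  0.0118] yaw of edge from x 0.12
seat [[0.6128, 0.1866, 0.0521], [0.5626, 0.1862, 0.0521]] len 0.0502 mid [0.5877 0.1864 0.0521] yaw of edge from x 0.44
notch [[0.6298, 0.2274, 0.084], [0.5466, 0.2274, 0.084]] len 0.0833 mid [0.5882 0.2274 0.084 ] yaw of edge from x 0.01
posttop [[0.6165, 0.2577, 0.12], [0.559, 0.2582, 0.12]] len 0.0575 mid [0.5878 0.258  0.12  ] yaw of edge from x -0.48
bar flat left side corner [[0.6298, 0.2576, 0.084], [0.5459, 0.2582, 0.084]] len 0.0839 mid [0.5879 0.2579 0.084 ] yaw of edge from x -0.42
knob (157.5823516845703, 120.2721939086914) 37.63931655883789 0.3303784824281067 [0.5879505  0.28144407 0.16819277] 3102 range [[0.57266206 0.26719102 0.16513192]
 [0.60223962 0.29706263 0.16926716]]
flat ((5878.65087890625, 2390.042236328125), (838.6162109375, 219.84039306640625), 0.02577710524201393)
base ((5875.373046875, 1788.3758544921875), (994.8936767578125, 118.43260192871094), 0.1399078369140625)
post ((5875.65869140625, 2824.97802734375), (497.6307067871094, 600.7794799804688), 89.97897338867188)
```

The gap is 84.0 − 18 − 52.1 ≈ 13.9 mm, so two spacers (16 mm) should lift the arm about 2 mm. Fixture: yaw ≈ 0, centre x = 0.5878, stop face y ≈ 0.2575. I'll pick the first shim (y = −0.114).

```bash
python3 - <<'E'
from h import *
th=0.2
g=[0.4667,-0.1142]
r.move_to([*g,0.12],Q(th))
r.move_linear([*g,0.0430],vel=0.12)
r.set_gripper(0.2,squeeze=90)
print(r.current_t(),r.current_opening(),r.current_contact_force(),r.current_tool_pos())
r.move_linear([*g,0.14],vel=0.15)
d=wsnap('w3')
print(r.current_t(),r.current_opening(),r.current_contact_force())
C=cloud(d);T=d['tool'];Pt=((C.reshape(-1,3)-T[:3,3])@T[:3,:3]).reshape(C.shape)
hsv=cv2.cvtColor(d['pixels'],cv2.COLOR_RGB2HSV)
m=(hsv[...,1]<50)&(hsv[...,2]>90)&(d['depth']<.19)&(d['depth']>0)&(abs(Pt[...,1])<.035)&(Pt[...,0]>.02)
q=Pt[m];print(len(q),np.percentile(q,[1,50,99],axis=0).round(4))
A=np.c_[q,np.ones(len(q))][:, [0,1,3]];co=np.linalg.lstsq(A,q[:,2],rcond=None)[0];print('plane z=ax+by+c (tool)',co.round(4))
rect=cv2.minAreaRect((q[q[:,0]>.035][:,:2]*1e4).astype(np.float32));print(rect)
E
```

```text
5.7083 0.29554035639378196 [-2.4540913  -0.20115594  5.5238801 ] [ 0.46714117 -0.11443809  0.04375697]
6.5583 0.2929359061464162 [ 0.74705359 -0.39982941 -1.95582854]
25611 [[ 0.0243 -0.0298  0.0115]
 [ 0.0699 -0.0002  0.0129]
 [ 0.1018  0.0285  0.0145]]
plane z=ax+by+c (tool) [0.0047 0.0018 0.0126]
((689.4427490234375, -5.45947265625), (606.3037719726562, 679.5103149414062), 89.86382293701172)
```

View pics/w3.png

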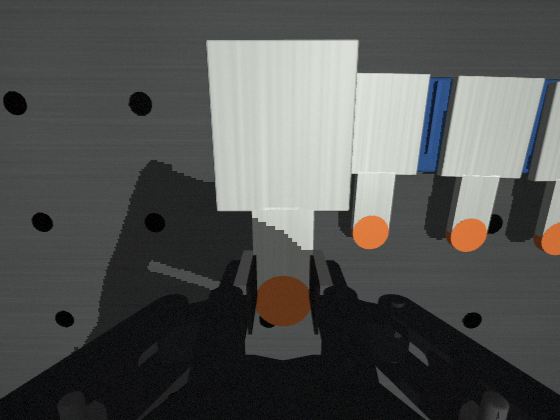

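Shim 1 is held level (0.3° droop). Its lead edge is 102.8 mm ahead of the TCP and its underside 20.6–21.1 mm below it. Now inserting it.

```bash
cat >> h.py <<'E'
def push(y0,y1,x,z,step=0.001,lim=14):
    y=y0
    while y<y1-1e-9:
        y+=step
        r.move_linear([x,y,z],vel=0.04)
        f=np.array(r.current_contact_force());p=r.current_tool_pos()
        print('y %.4f act'%y,np.round(p,4),'F',f.round(1))
        if abs(f[1])>lim: break
    return y
E
python3 - <<'E'
from h import *
x=0.5883
r.move_to([x,0.06,0.12],Q(90))
r.move_linear([x,0.066,0.0750],vel=0.15)
print(r.current_t(),r.current_tool_pos(),r.current_contact_force())
r.move_linear([x,0.148,0.0750],vel=0.08)
print(r.current_t(),r.current_tool_pos(),r.current_contact_force())
push(0.148,0.158,x,0.0747)
print(r.current_t())
E
```

```text
8.1167 [0.5882931  0.06555464 0.07519907] [ 0.14158028  0.2411366  -1.56543071]
9.2917 [0.58832604 0.14757874 0.07497148] [ 0.3568543   0.07765348 -1.87758162]
y 0.1490 act [0.5883 0.1487 0.0747] F [-0.7  0.3 -1.8]
y 0.1500 act [0.5883 0.15   0.0747] F [ 0.5 -0.2 -0.7]
y 0.1510 act [0.5883 0.1511 0.0747] F [-0.4  0.  -0.5]
y 0.1520 act [0.5883 0.1521 0.0747] F [-0.2 -0.4 -1.4]
y 0.1530 act [0.5883 0.1531 0.0747] F [-0.4 -0.6 -2. ]
y 0.1540 act [0.5883 0.1541 0.0747] F [-0.3  0.5 -1.2]
y 0.1550 act [0.5883 0.155  0.0747] F [-0.6 -0.6 -1.9]
y 0.1560 act [0.5881 0.1553 0.0746] F [-0.9 -6.2 -1.3]
y 0.1570 act [0.5881 0.1554 0.0745] F [ -0.5 -11.8  -1.2]
y 0.1580 act [0.5881 0.1554 0.0744] F [ -0.2 -18.2  -0.3]
11.7917
```

```bash
python3 - <<'E'
from h import *
x=0.5883;z=0.0747
while z>0.071:
    z-=0.0005
    r.move_linear([x,0.1565,z],vel=0.04)
    f=np.array(r.current_contact_force()); print(round(z,4),np.round(r.current_tool_pos(),4),f.round(1))
    if f[2]>3: break
r.set_gripper(0.45)
print(r.current_t(),r.current_tool_pos(),r.current_contact_force())
r.move_linear([x,0.1535,0.17],vel=0.2)
d=wsnap('w4')
print(r.current_t(),r.current_contact_force())
E
```

```text
0.0742 [0.5883 0.1553 0.074 ] [ 0.6 -9.8 -0.7]
0.0737 [0.5882 0.1553 0.0736] [ 0.7 -9.4 -1.2]
0.0732 [0.5882 0.1553 0.0731] [ -0.1 -10.   -0.5]
0.0727 [0.5882 0.1553 0.0727] [ -0.8 -10.5   0.1]
0.0722 [0.5883 0.1553 0.0724] [ -1.8 -10.2   1.6]
0.0717 [0.5883 0.1553 0.0723] [ -3.  -10.2   6.6]
13.575 [0.58841492 0.15680034 0.07180595] [0.01721826 0.30887149 0.49569815]
14.2667 [-0.68627209  0.71745562 -0.3387965 ]
```

View pics/w4.png

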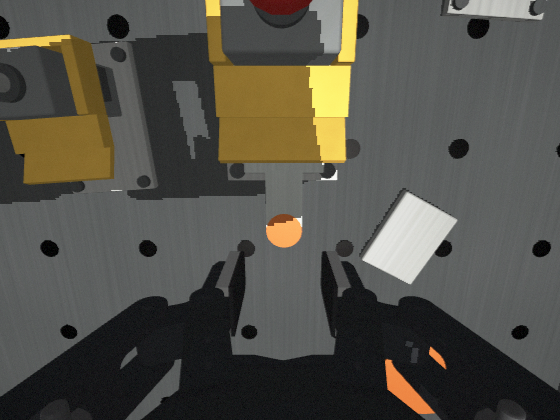

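```bash
python3 - <<'E'
from h import *
d=dict(np.load('pics/w4.npz'));hsv=cv2.cvtColor(d['pixels'],cv2.COLOR_RGB2HSV)
o=((hsv[...,0]>4)&(hsv[...,0]<16)&(hsv[...,1]>100)&(hsv[...,2]>90)).astype(np.uint8);o[:205]=0;o[255:]=0;o[:,:255]=0;o[:,315:]=0
v,u=np.nonzero(o);print('orange',u.mean(),v.mean(),len(u),onplane(d,[[(u.min()+u.max())/2,(v.min()+v.max())/2]],.0599))
C=cloud(d);print('tab z',np.median(C[190:205,275:295,2]), 'bar flat z',np.median(C[75:110,225:340,2]))
d=dict(np.load('pics/w3.npz'));C=cloud(d);T=d['tool'];Pt=((C.reshape(-1,3)-T[:3,3])@T[:3,:3]).reshape(C.shape)
dark=(d['pixels'].max(-1)<80)&(d['depth']>0)&(abs(Pt[...,0])<.014)&(abs(Pt[...,1])>.0135)&(abs(Pt[...,1])<.03)&(Pt[...,2]<.03)
print('tips',np.percentile(Pt[dark][:,2],[95,99,99.9]))
th=-0.9
g=[0.4670,-0.1828]
r.move_to([*g,0.12],Q(th))
r.move_linear([*g,0.0455],vel=0.12)
r.set_gripper(0.2,squeeze=90)
print(r.current_t(),r.current_opening(),r.current_contact_force(),r.current_tool_pos())
r.move_linear([*g,0.14],vel=0.15)
d=wsnap('w5')
print(r.current_t(),r.current_opening(),r.current_contact_force())
C=cloud(d);T=d['tool'];Pt=((C.reshape(-1,3)-T[:3,3])@T[:3,:3]).reshape(C.shape)
hsv=cv2.cvtColor(d['pixels'],cv2.COLOR_RGB2HSV)
m=(hsv[...,1]<50)&(hsv[...,2]>90)&(d['depth']<.19)&(d['depth']>0)&(abs(Pt[...,1])<.035)&(Pt[...,0]>.02)&(Pt[...,2]<.02)
q=Pt[m];print(len(q),np.percentile(q,[1,50,99],axis=0).round(4))
A=np.c_[q,np.ones(len(q))][:, [0,1,3]];co=np.linalg.lstsq(A,q[:,2],rcond=None)[0];print('plane z=ax+by+c (tool)',co.round(4))
rect=cv2.minAreaRect((q[q[:,0]>.035][:,:2]*1e4).astype(np.float32));print(rect)
E
```

```text
orange 282.54730538922155 231.2119760479042 835 [[0.58889052 0.1416481  0.0599    ]]
tab z 0.060033064438650266 bar flat z 0.0837878599246907
tips [0.00963534 0.01525593 0.01864397]
16.65 0.29130539235669883 [-0.76471586  0.44070925  5.31386379] [ 0.46743007 -0.18294835  0.04625173]
17.4833 0.292466118397397 [-0.67466458  0.22738247 -2.43158536]
24672 [[ 0.0238 -0.0295  0.014 ]
 [ 0.0694 -0.0003  0.0155]
 [ 0.1016  0.0287  0.0172]]
plane z=ax+by+c (tool) [0.0062 0.0012 0.0151]
((687.23486328125, -4.18017578125), (605.4385375976562, 674.6472778320312), 89.92493438720703)
```

View pics/w5.png

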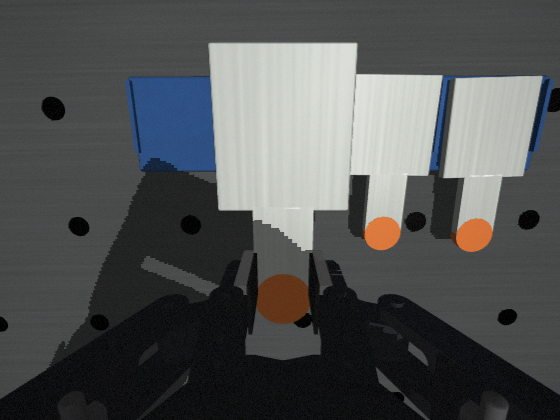

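Shim 2 is held with the fingertips above its underside (23 mm below the TCP). Shim 1 checks as home: its orange end is at y = 0.1416, expected 0.142. Inserting shim 2 on top.

```bash
python3 - <<'E'
from h import *
x=0.5883;z=0.0843
r.move_to([x,0.06,0.12],Q(90))
r.move_linear([x,0.066,z+.002],vel=0.15)
r.move_linear([x,0.100,z],vel=0.1)
print(r.current_t(),r.current_tool_pos(),r.current_contact_force())
y=push(0.100,0.152,x,z,step=0.004,lim=25)
y=push(y,0.160,x,z,step=0.001,lim=25)
print(r.current_t())
E
```

```text
19.4083 [0.58832647 0.10030591 0.08455731] [ 0.60625331  0.63081212 -1.05048939]
y 0.1040 act [0.5883 0.1039 0.0844] F [-0.6 -0.4 -2.1]
y 0.1080 act [0.5883 0.1081 0.0843] F [-0.2  0.5 -0.5]
y 0.1120 act [0.5883 0.1122 0.0843] F [ 0.  -0.4 -2.2]
y 0.1160 act [0.5883 0.1162 0.0843] F [ 0.2  0.5 -1.5]
y 0.1200 act [0.5883 0.1202 0.0843] F [ 0.3 -0.1 -1.4]
y 0.1240 act [0.5883 0.124  0.0842] F [ 0.4 -0.3 -1.2]
y 0.1280 act [0.5883 0.1282 0.0843] F [-0.  -0.5 -2.1]
y 0.1320 act [0.5883 0.1324 0.0843] F [ 1.1  0.4 -2.4]
y 0.1360 act [0.5883 0.1365 0.0843] F [ 0.4  1.5 -2.7]
y 0.1400 act [0.5883 0.1405 0.0843] F [-0.1  1.1 -3. ]
y 0.1440 act [0.5883 0.1444 0.0843] F [-0.7  1.3 -2.3]
y 0.1480 act [0.5883 0.1484 0.0843] F [-0.   2.6 -2.5]
y 0.1520 act [0.5883 0.1524 0.0843] F [-0.2  1.1 -2.3]
y 0.1530 act [0.5883 0.153  0.0843] F [-0.1 -0.3 -2.8]
y 0.1540 act [0.5883 0.1539 0.0843] F [-0.6 -1.7 -3.1]
y 0.1550 act [0.5883 0.155  0.0843] F [-0.6 -2.8 -2.8]
y 0.1560 act [0.5883 0.1557 0.0842] F [ 0.9 -5.  -3.2]
y 0.1570 act [0.5883 0.1558 0.0842] F [ -0.8 -11.2  -2.7]
y 0.1580 act [0.5883 0.1559 0.0841] F [  0.8 -16.9  -2.3]
y 0.1590 act [0.5883 0.156  0.084 ] F [  1.2 -24.8  -1.8]
y 0.1600 act [0.5883 0.1561 0.084 ] F [  1.2 -30.8  -1.5]
24.6583
```

```bash
python3 - <<'E'
from h import *
x=0.5883;z=0.0840
while z>0.0805:
    z-=0.0005
    r.move_linear([x,0.1575,z],vel=0.04)
    f=np.array(r.current_contact_force()); print(round(z,4),np.round(r.current_tool_pos(),4),f.round(1))
    if f[2]>3: break
r.set_gripper(0.45)
print(r.current_t(),r.current_tool_pos(),r.current_contact_force())
r.move_linear([x,0.155,0.17],vel=0.2)
d=wsnap('w6')
print(r.current_t(),r.current_contact_force())
C=cloud(d);print('tab z',np.median(C[190:205,275:295,2]), 'bar flat z',np.median(C[75:110,225:340,2]))
snap('scene','scene6');crop('scene6',270,160,370,245,7.5,'scene6c')
E
```

```text
0.0835 [0.5884 0.1558 0.0834] [  0.2 -15.2  -2. ]
0.083 [0.5884 0.1558 0.0832] [ -1.4 -14.1   1.7]
0.0825 [0.5884 0.1558 0.0831] [ -2.3 -14.8   5.8]
25.6917 [0.58853281 0.15794094 0.0827826 ] [ 0.11174664 -0.666628   -0.90051903]
26.3333 [ 0.5521624  -0.29854137 -1.30248269]
tab z 0.06808868097279674 bar flat z 0.08609670685036078
```

View pics/w6.png

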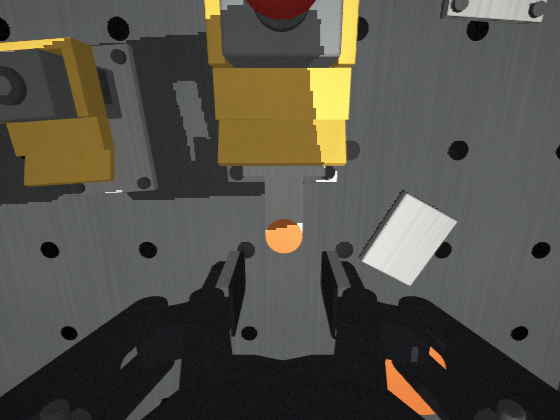

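View pics/scene6c.png

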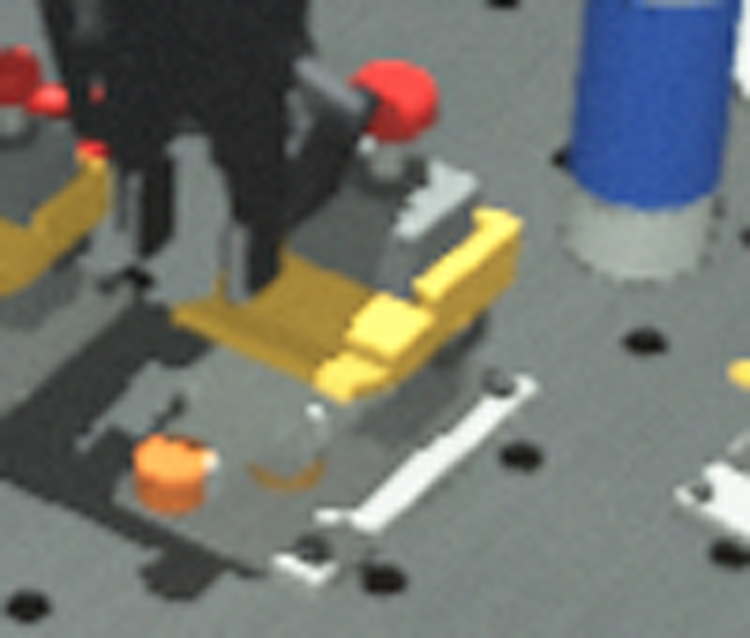

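The arm rose 2.3 mm (0.0838 → 0.0861; I predicted 2.1), so two spacers carry it. I'll check shim 2's tab position, then press the knob.

```bash
python3 - <<'E'
from h import *
d=dict(np.load('pics/w6.npz'));hsv=cv2.cvtColor(d['pixels'],cv2.COLOR_RGB2HSV)
o=((hsv[...,0]>4)&(hsv[...,0]<16)&(hsv[...,1]>100)&(hsv[...,2]>90)).astype(np.uint8);o[:205]=0;o[256:]=0;o[:,:255]=0;o[:,315:]=0
v,u=np.nonzero(o);print('orange',(u.min()+u.max())/2,(v.min()+v.max())/2,v.min(),v.max(),len(u),onplane(d,[[(u.min()+u.max())/2,(v.min()+v.max())/2]],.0679))
k=[0.5879,0.2825]
r.move_linear([0.5883,0.155,0.23],vel=0.2)
r.set_gripper(0.0,squeeze=40)
r.move_to([*k,0.23],Q(90))
r.move_linear([*k,0.194],vel=0.1)
z=0.194
print(r.current_t(),r.current_tool_pos(),r.current_contact_force())
while z>0.166:
    z-=0.002
    r.move_linear([*k,z],vel=0.04)
    f=np.array(r.current_contact_force());print(round(z,4),np.round(r.current_tool_pos(),4),f.round(1))
    if f[2]>16: break
print(r.current_t())
E
```

```text
orange 283.5 235.5 219 252 964 [[0.58899979 0.1420575  0.0679    ]]
28.3667 [0.58815807 0.28202719 0.19417314] [ 0.91452016  0.43332152 -0.77931823]
0.192 [0.5881 0.2825 0.1924] [-0.3 -0.3  0.7]
0.19 [0.5879 0.2825 0.1901] [-0.4  0.3  0.2]
0.188 [0.588  0.2826 0.188 ] [-0.1  0.2  0.4]
0.186 [0.588  0.2825 0.1859] [0.4 0.3 0.9]
0.184 [0.5879 0.2825 0.1838] [0.4 0.8 0.9]
0.182 [0.5878 0.2824 0.1817] [-0.2 -0.1  0.3]
0.18 [0.5878 0.2825 0.1797] [ 0.3 -0.5  0.8]
0.178 [0.5878 0.2825 0.1777] [0.8 0.6 0.1]
0.176 [0.5878 0.2825 0.1758] [-0.1 -0.2 -0.8]
0.174 [0.5879 0.2825 0.1738] [-0.3  0.1  0.7]
0.172 [0.588  0.2825 0.1721] [-0.4 -0.4  3.2]
0.17 [0.5881 0.2826 0.1719] [-6.3 -2.5 18.4]
31.3667
```

```bash
python3 - <<'E'
from h import *
k=[0.5879,0.2825]
r.move_linear([*k,0.24],vel=0.15)
r.move_to([0.5165,0.12,0.25],Q(0))
d=wsnap('w7');t=snap('top','top7');s=snap('scene','scene7')
print(r.current_t(),r.current_contact_force())
crop('scene7',270,150,370,235,7.5,'scene7c')
C=cloud(d);hsv=cv2.cvtColor(d['pixels'],cv2.COLOR_RGB2HSV)
m=((hsv[...,0]<6)|(hsv[...,0]>172))&(hsv[...,1]>150)&(hsv[...,2]>60)&(C[...,2]>.125)&(abs(C[...,0]-.588)<.04)&(abs(C[...,1]-.28)<.04)
print('knob',m.sum(),np.percentile(C[m][:,2],[50,90,99]) if m.sum() else 0)
f=(abs(C[...,0]-.588)<.035)&(C[...,1]>.231)&(C[...,1]<.249)&(abs(C[...,2]-.085)<.01); print('bar flat',np.median(C[f][:,2]),f.sum())
d=t;C=cloud(d);hsv=cv2.cvtColor(d['pixels'],cv2.COLOR_RGB2HSV)
m=((hsv[...,0]<6)|(hsv[...,0]>172))&(hsv[...,1]>150)&(abs(C[...,0]-.588)<.04)&(abs(C[...,1]-.28)<.04)
print('knob top cam',m.sum(),np.percentile(C[m][:,2],[50,90]) if m.sum() else 0)
E
```

```text
33.3417 [ 0.81683451 -1.09574983  0.08033102]
knob 2447 [0.14903161 0.15041095 0.15123369]
bar flat 0.08614069126058799 1671
knob top cam 156 [0.14783737 0.15090202]
```

View pics/w7.png

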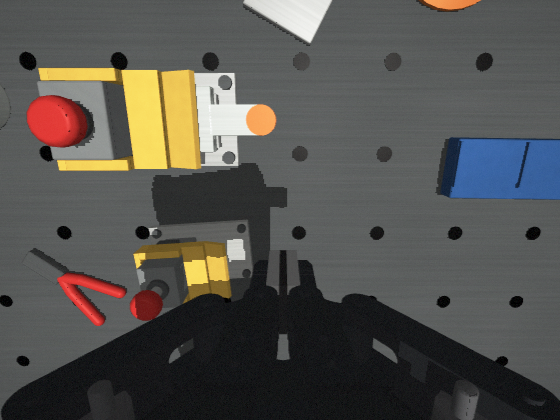

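View pics/scene7c.png

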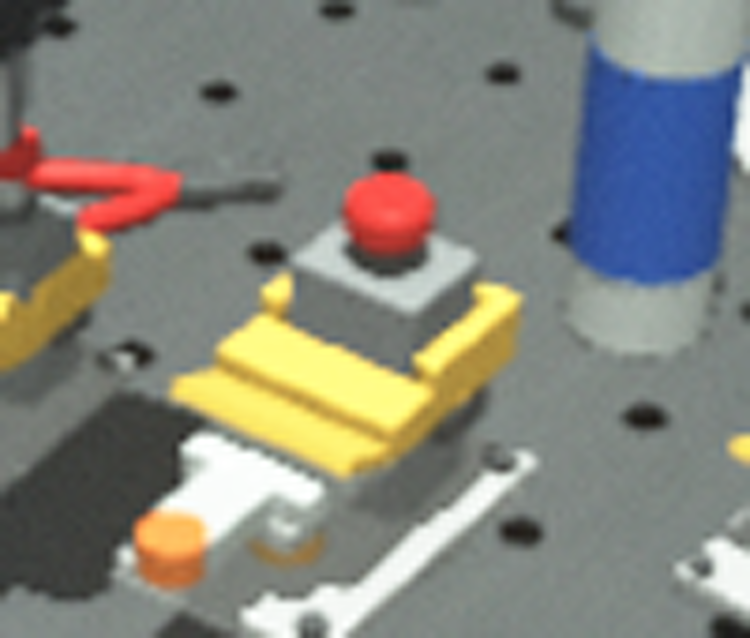

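View pics/top7.png

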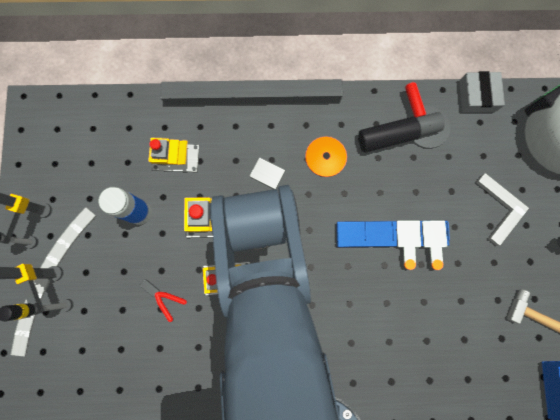

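```bash
python3 - <<'E'
from h import *
crop('w7',180,60,290,180,5,'w7c')
d=dict(np.load('pics/w7.npz'));C=cloud(d)
for u in range(196,282,3): print(u,C[118:122,u].mean(0).round(4),C[96:100,u].mean(0).round(4))
E
```

```text
196 [0.5891 0.1984 0.0829] [0.6086 0.2009 0.0679]
199 [0.5892 0.1997 0.0675] [0.6086 0.198  0.0683]
202 [0.5892 0.1968 0.0677] [0.6086 0.1953 0.0681]
205 [0.5892 0.194  0.0676] [0.6087 0.1926 0.0679]
208 [0.5892 0.191  0.0687] [0.6086 0.1897 0.0686]
211 [0.5892 0.1882 0.0684] [0.609  0.1881 0.0634]
214 [0.5892 0.1854 0.0684] [0.6097 0.1876 0.0524]
217 [0.5892 0.1827 0.068 ] [0.6102 0.1862 0.0446]
220 [0.5892 0.1799 0.0675] [0.6124 0.1896 0.0116]
223 [0.5892 0.177  0.0678] [0.6124 0.1864 0.0113]
226 [0.5892 0.1741 0.0685] [0.6123 0.1829 0.0122]
229 [0.5892 0.1714 0.0676] [0.6123 0.1796 0.0126]
232 [0.5892 0.1685 0.0684] [0.6124 0.1765 0.0115]
235 [0.5892 0.1658 0.0678] [0.6124 0.1732 0.0116]
238 [0.5892 0.1628 0.0687] [ 6.132e-01  1.715e-01 -3.000e-04]
241 [0.5892 0.16   0.0687] [ 0.6132  0.1681 -0.    ]
244 [0.5892 0.1572 0.0687] [ 6.132e-01  1.648e-01 -5.000e-04]
247 [0.5892 0.1544 0.068 ] [6.131e-01 1.612e-01 6.000e-04]
250 [0.5892 0.1516 0.0685] [6.132e-01 1.579e-01 2.000e-04]
253 [0.5892 0.1488 0.068 ] [6.132e-01 1.545e-01 2.000e-04]
256 [0.5892 0.1459 0.0688] [ 6.132e-01  1.512e-01 -3.000e-04]
259 [0.5892 0.1432 0.0674] [ 6.132e-01  1.478e-01 -4.000e-04]
262 [0.5892 0.1404 0.0675] [0.6132 0.1444 0.    ]
265 [0.5892 0.1375 0.0679] [6.132e-01 1.410e-01 2.000e-04]
268 [0.5893 0.1347 0.068 ] [6.132e-01 1.376e-01 1.000e-04]
271 [0.5893 0.1319 0.0676] [ 6.132e-01  1.342e-01 -4.000e-04]
274 [0.5893 0.129  0.0685] [0.6132 0.1308 0.    ]
277 [ 5.894e-01  1.275e-01 -4.000e-04] [0.6132 0.1274 0.    ]
280 [5.894e-01 1.240e-01 2.000e-04] [ 6.132e-01  1.240e-01 -2.000e-04]
```

View pics/w7c.png

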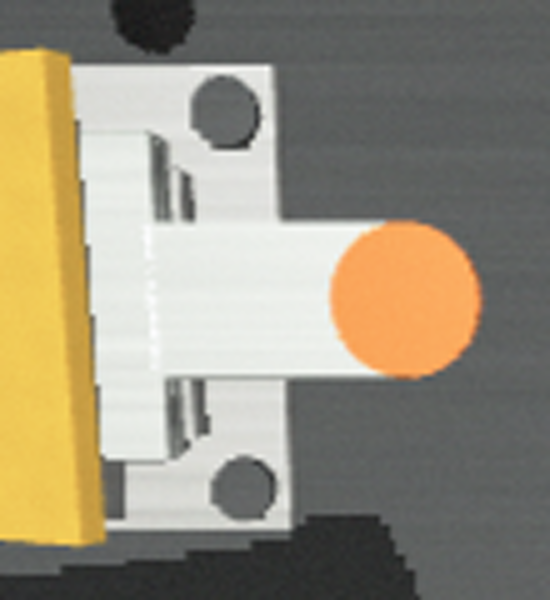

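The crop shows both spacers stacked and aligned, with the plate's rear edge at y ≈ 0.188, which is 70 mm from the stop. Everything checks out, so I'm handing in.

```bash
python3 - <<'E'
from h import *
r.hand_in(); print(r.current_t())
E
```

```text
the job is handed in; nothing more can be done
the job is handed in; nothing more can be done
```

I packed the gap under the largest (middle) fixture with two spacers, then pushed its lock knob fully down. The job was handed in at about 33 s on the robot's clock, well under the 72 s limit.

- **Count:** I measured the gap at about 13.9 mm, so two 8 mm spacers were needed. The arm rose about 2.3 mm (2.1 mm predicted) and stayed at that height after the knob was pushed.
- **Fully home:** I pushed both spacers in until they met the post firmly, at about 18 N and 31 N. Their tab ends sit at y = 0.1416 and 0.1421 m, against an expected 0.142 m. The last close-up shows them flat and stacked in line.
- **Lock knob:** its top now reads about 150 mm, which is fully home. It met a hard stop at 18 N.
- **The rest:** two unused spacers are still on the rack. In the last overhead picture the offcut, flap disc, pliers and spray can are where they were, and the gripper was clear of everything.

**Odd readings:** I did not see the expected 5–15 N while the second spacer slid under the arm, nor the 4–6 N while the knob moved. I took readings only after each small step had stopped. The arm's rise and the knob's final height show that both moves worked.

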